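Fit the reamer on the citrus juicer and press it to run

TASK

Get the citrus juicer ready and run it: pick up the orange reamer from the cutting board, set it upright over the juicer's drive spindle, turn it until its cross-shaped bore meshes with the four splines, and slide it fully home. Then push down so that the spring-loaded spindle goes all the way down, and finish while still gripping the reamer between the fingers and holding it pressed; do not let go. Leave the lemon, the garlic and the bowl where they are.

Things in the scene. Friction and masses are not known exactly. Their poses are not given: they have to be found in the camera images.
- reamer_center (a point): centre of the loose orange reamer (about 90 g), on its axis, 33 mm above its flat underside; z points up to the domed tip. It stands upright on the board, 66 mm high: a smooth round body 48 mm wide up to 46 mm, then a dome 43 mm wide narrowing to the tip. Best gripped from above across the round body at this point
- reamer_bore (a point): centre of the reamer's underside, mouth of its 30 mm deep cross-shaped bore: two crossing slots along this frame's x and y, each 10.5 mm wide and 29 mm long. Four white ribs and stripes on the reamer's outside mark the slot arms (+x, +y, -x, -y); all four are alike, so it meshes every quarter turn
- spindle_seat (a point): on the axis of the juicer's drive spindle, at the top of its black flange (38 mm wide), where the reamer's underside rests when home; 94 mm above the worktop with the spindle up. z up. Four steel splines stand on it, a cross along x and y: arms 8 mm thick, 26 mm across, 20 mm high. Play in the bore about 1.2 mm (5 degrees). The spindle turns only in a stiff gearbox (0.35 N m)
- spindle_nose (a point): top of the spindle, 28 mm above the seat: a round nose 13 mm wide, its last 5 mm tapered to 6 mm, 8 mm above the tops of the splines; it enters the bore first. With the reamer home, the reamer's underside is at the seat; unmeshed, it rests 20 mm higher on the splines
- spindle (a joint): how far the spindle is pressed down, in m: 0 up (as at the start), 0.006 at the lower stop, where the motor switch is on. A spring holds it up: it starts to sink at about 4.5 N, reaches the stop at about 9.5 N, and comes up again when let go
- board_top (a point): centre of the top face of the wooden cutting board, 170 x 250 mm (its x, y), 21 mm thick, lying fixed on the black grates of the cold range (its top is 56 mm above the worktop level); the reamer, the lemon and the garlic stand on it
- juicer_front (a point): tip of the spout of the white juicer, 80 mm from the juicer's axis and 75 mm above the worktop. The juicer is fixed: a round body 132 mm wide with a grey collecting dish on top whose rim is 88 mm above the worktop
- lemon_center (a point): centre of the yellow lemon (78 x 55 x 56 mm) lying on the board; a bystander
- garlic_center (a point): centre of the garlic bulb (60 x 57 x 58 mm) on the board; a bystander
- bowl_center (a point): centre of the white bowl (100 mm wide, 44 mm high) standing on the worktop before the juicer's spout; a bystander

How it is judged (in metres and radians):
On the way:
1. the reamer is lifted off the board in the fingers, its centre more than 80 mm above the board's top (z of reamer_center in the frame of board_top above 0.08 m and contact force between the fingers and reamer above 0.5 N), for 0.1 s.
At the end, for the whole second after the job is handed in: reamer home on the spindle (centre at most 36.5 mm above the seat, within 5 mm of its axis, tilt under 0.12 rad), spindle pressed down over 4.2 of its 6 mm, reamer still gripped (grasp point within 35 mm of its centre, finger force over 1 N) (z of reamer_center in the frame of spindle_seat below 0.0365 m and horizontal distance between reamer_center and spindle_seat below 0.005 m and angle between reamer_center's own z axis and vertical below 0.12 rad and value of joint spindle above 0.0042 m and distance between the grasp point and reamer_center below 0.035 m and contact force between the fingers and reamer above 1 N); the arm keeps its last pose, push and grip.
It fails at once if the lemon is displaced by more than 30 mm (distance of lemon_center from where it was at the start of the episode above 0.03 m).
It fails at once if the garlic is displaced by more than 30 mm (distance of garlic_center from where it was at the start of the episode above 0.03 m).
It fails at once if the bowl is displaced by more than 30 mm (distance of bowl_center from where it was at the start of the episode above 0.03 m).
It also fails if it takes over 40 s, if anything falls off the work surface, if the arm or the gripper's body presses on something with over 40 N, if the wrist force passes 120 N, or if a joint passes its speed limit or range.

ROBOT

A 6-joint arm with a two-finger parallel gripper is mounted at the origin on a cart in front of the work surface, level with it; the furniture and walls round the work are solid. World frame = base frame: x ahead of the robot, y to its left, z up, the work surface at z = 0. Lengths are in mm, angles in rad, forces in N, time in s.
With the tool pointing down it reaches from about 275 to 875 mm from the base axis. Payload 12.5 kg.
Tool frame: the origin (TCP) lies at the very end of the fingers, on their centre line; the grasp point (between the pads) lies 19 mm behind it; y points along the fingers, z is the direction in which the jaws open and shut, and the axes are right-handed (so a half turn about y gives the same grasp; the last joint's range is limited). The gripper opens to 85 mm and grips with 20 to 120 N. Pads are 22 mm wide; open, the fingers measure 114 mm over their backs; the gripper's body (76 mm by 85 mm) begins 54 mm behind the grasp point. The pads swing forward as they close: fully open they stand 13 mm farther back than shut.
Start: joints at [1.225, 0.351, 1.652, -0, 1.139, -0.085], TCP at [141.788, 531.395, 231.29] pointing down, gripper open.
Joint ranges: [-2.75, 2.75], [-0.79, 2.1], [0.01, 2.65], [-1.57, 4.71], [0.07, 3.14], [-2.87, 2.87]. Speed limits (rad/s): [2.22, 2.22, 2.79, 3.14, 3.14, 3.14].

INTERFACE

Orientations are given as a 3x3 rotation matrix whose columns are the frame's x, y, z axes.
In Python, from cell import observe, get_image, camera_model, ticket gives the robot as it stands.
- The arm moves only by the tool send_rows, never from a script. Its argument "steps" is a list of rows, each an object of numbers: "dx", "dy", "dz": the shift along the world's x, y, z in m; "rx", "ry", "rz": the turn, a rotation vector about the world's x, y, z in degrees; "jaw": the gripper's target within -1 to 1 (shut at 1, half-way at 0, fully open at -1). In form: [{"dx": .., "dy": .., "dz": .., "rx": .., "ry": .., "rz": .., "jaw": ..}, ...]. A call has 1 to 8 rows; each row shifts and turns the commanded pose from where the row before left it; what a row does not reach is not made up. A row lasts 1/12 s, in which the tool goes at most 41.7 mm and 7.16 degrees, less where a joint would pass 70% of its speed; a pose out of reach is approached as far as the arm can. A call is refused whole if a number of a shift passes 0.0417 or a number of a turn 7.16, either way. A call with a gripper value outside its range is refused whole. The fingers move at their own pace and stop on an object; "force" is the grip in N (left out, the last holds). Time passes only in rows, so rows that do not move let the fingers close. It gives the time, the measured TCP pose, the force and the opening at its end, in the units of the state.
- observe(): the state, without advancing time (a new reading comes with each control period).
- get_image(name): name is "scene" or "top"; returns the picture (480x640x3 uint8, red, green, blue); there is no depth.
- camera_model(name): a dict with "intrinsics" (3x3 intrinsics, pixels), "world_from_camera" (4x4, takes a point from camera to world coordinates). Camera axes: x right, y down, z forward; pixel columns grow to the right and rows downward; lengths in mm; the calibration is good to about 2 mm. A picture is of the moment at which its call begins. camera_model takes no time and is no camera call.
- ticket.close_job(): hands the job in, once; it reports no verdict.
The state is a dict: "time_s": time; "q": joint angles; "joint_vel": joint speeds; "joint_efforts": joint torques, N m; "tcp_pos": TCP position; "ee_rot": TCP orientation; "force": force on the tool from outside, world axes, zero at the start; "torque": the same for the moment, N m; "finger_gap": finger opening in mm.
Only numpy, scipy, OpenCV 4.12 (cv2) and the standard library are available. Lean on these libraries where they do the work, as an engineer would, in place of code of your own. Each camera call takes 0.05 s, during which the arm holds its last target.

## Working session

There is one attempt and no reset: what is moved stays moved. The work goes in short steps, Python scripts to look and compute and a tool call to move; the robot and the scene stay as the last step left them, time stands still between calls to the robot, and variables do not carry over. Pictures are saved under pics/ and viewed, and the job is handed in when it is done.

Besides the shell and the picture viewer there is one more tool, called by a JSON object that holds its "fn" and its "kwargs", one argument or row to a line. send_rows: Moves the arm, as the interface text tells. Its arguments: {"type":"object","properties":{"steps":{"type":"array","items":{"type":"object","properties":{"dx":{"type":"number"},"dy":{"type":"number"},"dz":{"type":"number"},"rx":{"type":"number"},"ry":{"type":"number"},"rz":{"type":"number"},"jaw":{"type":"number"}}}},"force":{"type":"number"}},"required":["steps"]}

```bash
mkdir -p pics; ls; python3 - <<'E'
from cell import observe,get_image,camera_model
import cv2,numpy as np
print(observe())
for n in("scene","top"):
    im=get_image(n);cv2.imwrite(f"pics/{n}0.png",im[:,:,::-1]);m=camera_model(n);print(n,np.round(m["intrinsics"],1).tolist(),np.round(m["world_from_camera"],3).tolist())
E
```

```text
pics
{'time_s': 0.0, 'q': array([ 1.22534932e+00,  3.51281014e-01,  1.65246201e+00,  5.16040554e-06,
        1.13908887e+00, -8.46284528e-02]), 'joint_vel': array([ 0.00029169,  0.00123593, -0.0007513 , -0.00205802, -0.00092397,
        0.0020171 ]), 'joint_efforts': array([ 1.06836786e-03, -5.06089926e+01, -2.91402555e+01, -4.56879172e-05,
        4.40539516e-03,  1.22155444e-05]), 'tcp_pos': array([141.70052697, 531.07354225, 230.71948451]), 'ee_rot': array([[ 9.66178640e-01, -4.24038361e-04,  2.57873334e-01],
       [-2.57873660e-01, -1.16444430e-03,  9.66177944e-01],
       [-1.09417377e-04, -9.99999232e-01, -1.23440953e-03]]), 'force': array([ 0.40212086, -0.32882823, -0.08705077]), 'torque': array([-0.03890551,  0.02234515,  0.01467266]), 'finger_gap': 85.18979525201574}
scene [[481.2, 0.0, 314.5], [0.0, 481.2, 240.8], [0.0, 0.0, 1.0]] [[0.681, -0.551, 0.482, -19.721], [-0.732, -0.529, 0.43, -537.731], [0.017, -0.646, -0.763, 906.425], [0.0, 0.0, 0.0, 1.0]]
top [[442.5, 0.0, 325.9], [0.0, 442.5, 230.0], [0.0, 0.0, 1.0]] [[-0.022, -0.987, 0.159, 298.645], [-1.0, 0.025, 0.019, -76.8], [-0.022, -0.158, -0.987, 1157.557], [0.0, 0.0, 0.0, 1.0]]
```

View pics/scene0.png

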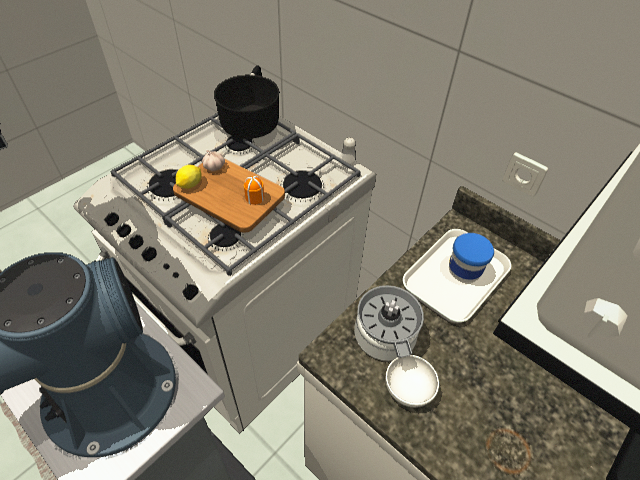

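View pics/top0.png

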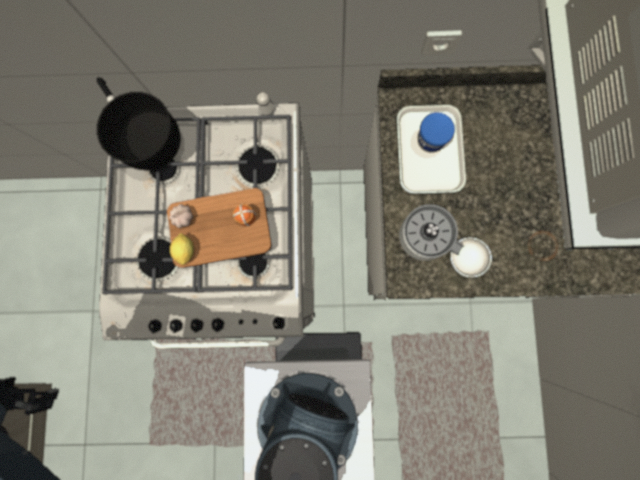

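The scene view shows the reamer near (254,190) on the board, with the lemon at (188,178) and the garlic at (213,161). The spindle is near (391,310) and the bowl at (412,380). In the top view the reamer is at (244,214) and the spindle at (431,231). I'll zoom in.

```bash
python3 - <<'E'
import cv2,numpy as np
s=cv2.imread("pics/scene0.png");t=cv2.imread("pics/top0.png")
def c(im,x,y,w,h,k):return cv2.resize(im[y:y+h,x:x+w],None,fx=k,fy=k,interpolation=cv2.INTER_NEAREST)
a=c(s,229,165,50,50,8);b=c(s,351,275,80,80,5);d=c(t,219,189,50,50,8);e=c(t,391,191,80,80,5)
cv2.imwrite("pics/z0.png",cv2.resize(np.vstack([np.hstack([a,d]),np.hstack([b,e])]),(600,600)) if 0 else np.hstack([a,d]))
cv2.imwrite("pics/z1.png",np.hstack([b,e]))
E
```

```text
(no output)
```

View pics/z0.png

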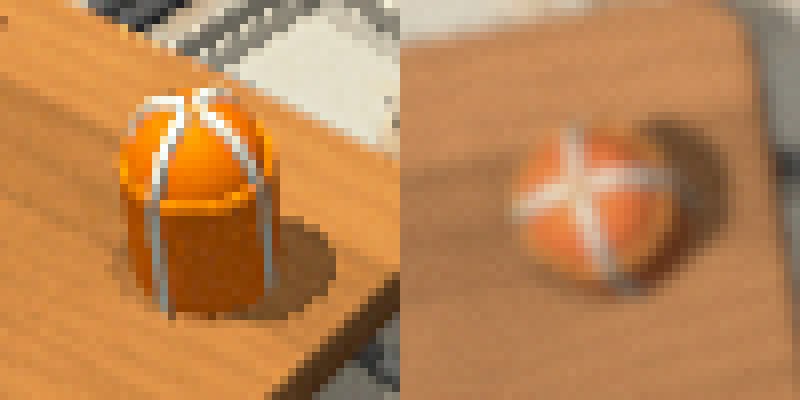

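View pics/z1.png

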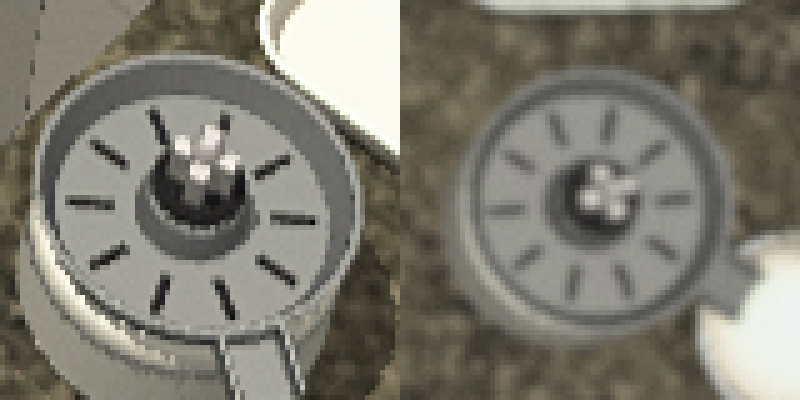

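```bash
cat > h.py <<'E'
import numpy as np,cv2
from cell import camera_model
M={n:camera_model(n) for n in("scene","top")}
def ray(n,u,v):
    K=M[n]["intrinsics"];T=np.array(M[n]["world_from_camera"]);d=T[:3,:3]@np.linalg.solve(K,[u,v,1.]);return T[:3,3],d/np.linalg.norm(d)
def onz(n,u,v,z):
    o,d=ray(n,u,v);return o+d*(z-o[2])/d[2]
def tri(a,b):
    o1,d1=ray("scene",*a);o2,d2=ray("top",*b)
    s=np.linalg.lstsq(np.c_[d1,-d2],o2-o1,rcond=None)[0];p,q=o1+d1*s[0],o2+d2*s[1]
    return (p+q)/2,np.linalg.norm(p-q)
def proj(n,p):
    T=np.linalg.inv(M[n]["world_from_camera"]);c=T[:3,:3]@p+T[:3,3];k=M[n]["intrinsics"]@c;return k[:2]/k[2]
E
python3 - <<'E'
from h import *
np.set_printoptions(precision=1,suppress=True)
s=cv2.imread("pics/scene0.png");t=cv2.imread("pics/top0.png")
S=lambda x,y,x0,y0,k:((x+.5)/k+x0-.5,(y+.5)/k+y0-.5)
print("apex",tri(S(193,101,229,165,8),S(177,192,219,189,8)))
print(onz("scene",*S(193,101,229,165,8),122),onz("top",*S(177,192,219,189,8),122))
# board corners not needed; orange mask
for n,im,(x,y,w,h) in(("scene",s,(239,172,28,35)),("top",t,(230,203,28,25))):
    hsv=cv2.cvtColor(im,cv2.COLOR_BGR2HSV)[y:y+h,x:x+w]
    print(n); 
for n,c in(("scene",[(181,145),(211,135),(231,160),(201,173)]),):
    P=[onz(n,*S(*p,351,275,5),114) for p in c];print(np.array(P),np.mean(P,0))
P=[onz("top",*S(*p,391,191,5),114) for p in[(197,172),(222,185),(190,197),(215,208)]];print(np.array(P),np.mean(P,0))
# dish rim ellipses (z 88)
def c(im,x,y,w,h,k):return cv2.resize(im[y:y+h,x:x+w],None,fx=k,fy=k,interpolation=cv2.INTER_CUBIC)
a=c(s,374,292,32,32,12);d=c(t,415,215,32,32,12)
cv2.imwrite("pics/z2.png",np.hstack([a,d]))
E
```

```text
apex (array([513.3, 143.7, 127.4]), np.float64(3.9390320229116647))
[518.6 147.3 122. ] [512.8 146.  122. ]
scene
top
[[ 460.4 -302.1  114. ]
 [ 472.2 -307.8  114. ]
 [ 468.3 -320.4  114. ]
 [ 455.5 -315.5  114. ]] [ 464.1 -311.4  114. ]
[[ 472.2 -305.2  114. ]
 [ 465.6 -316.6  114. ]
 [ 460.3 -301.1  114. ]
 [ 454.7 -312.6  114. ]] [ 463.2 -308.9  114. ]
```

View pics/z2.png

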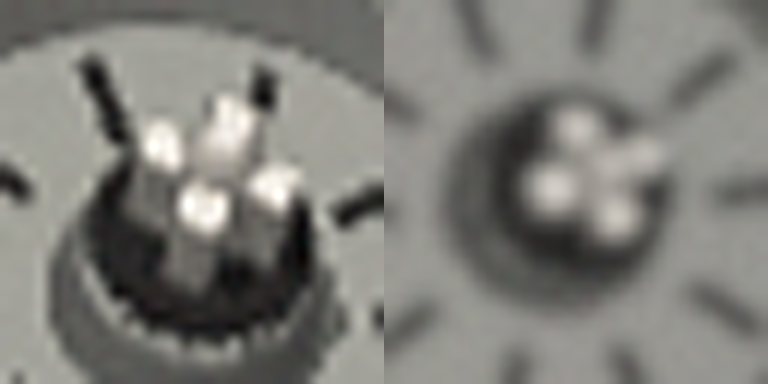

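```bash
python3 - <<'E'
from h import *
np.set_printoptions(precision=1,suppress=True)
s=cv2.imread("pics/scene0.png");t=cv2.imread("pics/top0.png")
for n,im,(x,y,w,h) in(("scene",s,(238,172,32,36)),("top",t,(228,198,32,32))):
    c=im[y:y+h,x:x+w];hsv=cv2.cvtColor(c,cv2.COLOR_BGR2HSV)
    print(n);print("\n".join(" ".join("%3d"%v for v in r) for r in hsv[::3,:,1]))
    print("hue");print("\n".join(" ".join("%3d"%v for v in r) for r in hsv[::6,:,0]))
E
```

```text
scene
171 167 170 165 170 165 169 168 170 168 172 170 174 160 159  92  26  26  30  30  34  36  31  29  29  32  34  33  28  31  29  30
172 168 171 172 167 168 169 168 170 172 172 176 173 171 176 170 186 146 142 172 143  91  23  25  28  30  31  33  31  29  30  28
170 170 169 169 166 173 169 176 112  38  74  95  80  13 184 113  52 200 255 255 220 192 170 172 175 165 133  95  43  22  26  26
169 169 171 168 171 171 151 104 243 255 255 202   0  28 215 255 254 182  38  28 149 251 255 253 200 166 168 171 176 173 171 165
170 169 167 171 169 182 255 255 255 255  82   8 163 255 255 255 255 255 255 255  92  15 139 255 255 198 170 172 167 169 169 168
170 169 173 168 169 163 255 247 255 211  14  58 255 255 255 255 254 247 255 255 255 245  14  88 210 210 171 168 169 168 170 166
169 177 173 169 168 164 201 255 255 139  82 243 255 255 255 255 255 255 255 249 246 239 247 109  84 218 169 167 168 168 169 170
173 173 171 168 166 168 172 255 255 134  13 219 253 255 255 249 249 224 255 240 247 238 255 128  18 234 164 174 166 167 167 173
169 176 170 171 170 165 163 226 255 250  13 123 253 253 246 236 228 24
[... 2697 characters left out ...]
  14  13  13  14  14  13  14  14  14  13  13  13  13  13  13
 13  13  13  13  13  13  13  14  13  14  14  14  14  14  14  14  14  13  13  14  14  14  13  14  14  14  14  13  14  13  14  14
 13  14  13  13  14  13  13  12  12  12  12  13  14  13  11  11  11  11  10  11  12  13  12  13  13  13  13  13  14  13  13  15
 13  13  13  13  14  14  13  11  10  11  12  13  13  13  15  12  11  10  11  10  11  11  12  13  14  12  11  12  13  14  13  13
 14  13  13  13  13  13  14  14  14  14  14  13  13  13  13  13  13  14  13  13  13  12  11  12  11  12  13  13  14  13  14  13
 14  14  14  14  14  14  13  13  13  13  13  14  13  14  14  14  14  14  13  13  14  14  14  13  13  14  13  13  14  13  14  14
```

```bash
python3 - <<'E'
from h import *
np.set_printoptions(precision=1,suppress=True)
for z,a,b in((57,(249.5,204.3),(262.6,200.8)),(101,(247.7,190.5),(261.7,188.0))):
    A=onz("scene",*a,z)[:2];B=onz("scene",*b,z)[:2];m=(A+B)/2;d=B-A;p=np.array([-d[1],d[0]])/2
    print(z,A,B,np.linalg.norm(d),[ (m+p),(m-p)])
    for c in(m+p,m-p):print(np.degrees(np.arctan2(*(A-c)[::-1])),np.degrees(np.arctan2(*(B-c)[::-1])),np.linalg.norm(A-c))
# axis column in scene: body sides at row 190
print("sides mid",onz("scene",(243.7+263.7)/2,192,79), onz("scene",254,204.0,57))
# top stripes: pixel lines
def ang(p,q,z): 
    P=onz("top",*p,z)[:2];Q=onz("top",*q,z)[:2];return np.degrees(np.arctan2(*(Q-P)[::-1])),P,Q
print(ang((240.0,204.5),(244.3,220),115),ang((233,215.5),(253,210.5),112))
# spindle
S=lambda x,y,x0,y0,k:((x+.5)/k+x0-.5,(y+.5)/k+y0-.5)
for n,L,x0,y0 in(("scene",[(160,147),(230,127),(275,185),(205,205)],374,292),("top",[(191,128),(256,155),(166,190),(231,218)],415,215)):
    P=np.array([onz(n,*S(*p,x0,y0,12),114)[:2] for p in L]);c=P.mean(0);print(n,P,c,np.degrees(np.arctan2(*(P-c).T[::-1]))%90,np.linalg.norm(P-c,axis=1))
E
```

```text
57 [491.4 136.7] [522.  122.4] 33.804968987913774 [array([513.9, 144.9]), array([499.6, 114.3])]
-160.0039887468366 -70.0039887468366 23.90372280915477
109.99601125316342 19.996011253163417 23.90372280915477
101 [493.  139.3] [522.2 121.6] 34.13158334231232 [array([516.5, 145. ]), array([498.7, 115.9])]
-166.31683710585338 -76.3168371058535 24.1346740339829
103.68316289414665 13.68316289414665 24.134674033982844
sides mid [513.7 143.3  79. ] [499.8 129.5  57. ]
(np.float64(-164.40146570613797), array([534.2, 149.3]), array([495.8, 138.6])) (np.float64(-77.17105338206116), array([508.1, 166.7]), array([519.1, 118.2]))
scene [[ 460.1 -302.5]
 [ 471.1 -308.4]
 [ 467.2 -320.4]
 [ 456.3 -314.5]] [ 463.7 -311.4] [21.7 22.3 21.4 22.4] [9.6 8.  9.6 7.9]
top [[ 471.7 -306.2]
 [ 465.9 -318.7]
 [ 459.4 -300.6]
 [ 453.4 -313. ]] [ 462.6 -309.6] [20.6 20.1 19.6 20.3] [9.7 9.7 9.6 9.8]
```

{"fn": "send_rows", "kwargs": {
  "steps": [
    {"dx": 0.0266, "dy": -0.0276, "dz": -0.004, "rz": -1, "jaw": -1},
    {"dx": 0.0266, "dy": -0.0276, "dz": -0.004, "rz": -1, "jaw": -1},
    {"dx": 0.0266, "dy": -0.0276, "dz": -0.004, "rz": -1, "jaw": -1},
    {"dx": 0.0266, "dy": -0.0276, "dz": -0.004, "rz": -1, "jaw": -1},
    {"dx": 0.0266, "dy": -0.0276, "dz": -0.004, "rz": -1, "jaw": -1},
    {"dx": 0.0266, "dy": -0.0276, "dz": -0.004, "rz": -1, "jaw": -1},
    {"dx": 0.0266, "dy": -0.0276, "dz": -0.004, "rz": -1, "jaw": -1}
  ]
}}

```text
invalid input
```

{"fn": "send_rows", "kwargs": {
  "steps": [
    {"dx": 0.0266, "dy": -0.0276, "dz": -0.004, "rz": -1, "jaw": -1},
    {"dx": 0.0266, "dy": -0.0276, "dz": -0.004, "rz": -1, "jaw": -1},
    {"dx": 0.0266, "dy": -0.0276, "dz": -0.004, "rz": -1, "jaw": -1},
    {"dx": 0.0266, "dy": -0.0276, "dz": -0.004, "rz": -1, "jaw": -1},
    {"dx": 0.0266, "dy": -0.0276, "dz": -0.004, "rz": -1, "jaw": -1},
    {"dx": 0.0266, "dy": -0.0276, "dz": -0.004, "rz": -1, "jaw": -1},
    {"dx": 0.0266, "dy": -0.0276, "dz": -0.004, "rz": -1, "jaw": -1},
    {}
  ]
}}

```text
invalid input
```

```bash
cat > look.py <<'E'
import sys
from cell import observe,get_image
import cv2,numpy as np
np.set_printoptions(precision=3,suppress=True)
tag=sys.argv[1];x0,y0,x1,y1=map(int,sys.argv[2:6])
s=get_image("scene");t=get_image("top");cv2.imwrite(f"pics/{tag}_s.png",s[:,:,::-1]);cv2.imwrite(f"pics/{tag}_t.png",t[:,:,::-1])
f=lambda im,x,y:cv2.resize(im[y-33:y+33,x-33:x+33,::-1],(396,396),interpolation=cv2.INTER_CUBIC)
cv2.imwrite(f"pics/{tag}_z.png",np.hstack([f(s,x0,y0),f(t,x1,y1)]))
o=observe()
for k in("time_s","q","tcp_pos","ee_rot","force","torque","finger_gap"):print(k,o[k])
E
python3 look.py a 254 180 244 214
```

```text
time_s 0.2
q [ 1.225  0.351  1.652 -0.     1.139 -0.085]
tcp_pos [141.747 531.218 230.984]
ee_rot [[ 0.966 -0.     0.258]
 [-0.258 -0.001  0.966]
 [-0.    -1.    -0.001]]
force [ 0.442 -0.68  -0.971]
torque [-0.004  0.032  0.003]
finger_gap 85.12327201472816
```

View pics/a_z.png

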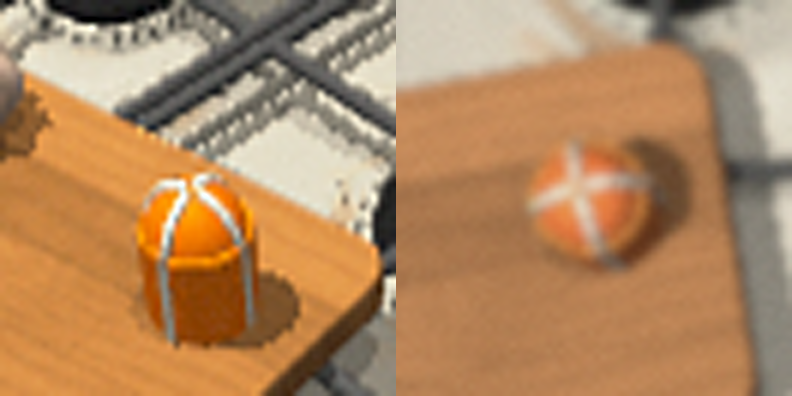

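Both move calls were refused, so the arm hasn't moved and the reamer is still where it was. I'll retry with every key filled in.

{"fn": "send_rows", "kwargs": {
  "steps": [
    {"dx": 0.0266, "dy": -0.0276, "dz": -0.004, "rx": 0, "ry": 0, "rz": -1, "jaw": -1},
    {"dx": 0.0266, "dy": -0.0276, "dz": -0.004, "rx": 0, "ry": 0, "rz": -1, "jaw": -1}
  ],
  "force": 40
}}

```text
time_s: 0.37
tcp_pos: [194.7, 476.0, 222.9]
ee_rot: [[0.957, 0.0, 0.289], [-0.289, 0.0, 0.957], [0.0, -1.0, 0.0]]
force: [2.2, 0.0, -0.2]
finger_gap: 85.2
```

{"fn": "send_rows", "kwargs": {
  "steps": [
    {"dx": 0.0266, "dy": -0.0276, "dz": -0.004, "rx": 0, "ry": 0, "rz": -1, "jaw": -1},
    {"dx": 0.0266, "dy": -0.0276, "dz": -0.004, "rx": 0, "ry": 0, "rz": -1, "jaw": -1},
    {"dx": 0.0266, "dy": -0.0276, "dz": -0.004, "rx": 0, "ry": 0, "rz": -1, "jaw": -1},
    {"dx": 0.0266, "dy": -0.0276, "dz": -0.004, "rx": 0, "ry": 0, "rz": -1, "jaw": -1},
    {"dx": 0.0266, "dy": -0.0276, "dz": -0.004, "rx": 0, "ry": 0, "rz": -1, "jaw": -1},
    {"dx": 0.0266, "dy": -0.0276, "dz": -0.004, "rx": 0, "ry": 0, "rz": -1, "jaw": -1}
  ],
  "force": 40
}}

```text
time_s: 0.87
tcp_pos: [355.5, 309.0, 199.2]
ee_rot: [[0.921, 0.0, 0.391], [-0.391, 0.0, 0.921], [0.0, -1.0, 0.0]]
force: [0.5, 0.6, -0.2]
finger_gap: 85.5
```

{"fn": "send_rows", "kwargs": {
  "steps": [
    {"dx": 0.0266, "dy": -0.0276, "dz": -0.004, "rx": 0, "ry": 0, "rz": -1, "jaw": -1},
    {"dx": 0.0266, "dy": -0.0276, "dz": -0.004, "rx": 0, "ry": 0, "rz": -1, "jaw": -1},
    {"dx": 0.0266, "dy": -0.0276, "dz": -0.004, "rx": 0, "ry": 0, "rz": -1, "jaw": -1},
    {"dx": 0.0266, "dy": -0.0276, "dz": -0.004, "rx": 0, "ry": 0, "rz": -1, "jaw": -1},
    {"dx": 0.0266, "dy": -0.0276, "dz": -0.004, "rx": 0, "ry": 0, "rz": -1, "jaw": -1},
    {"dx": 0.0266, "dy": -0.0276, "dz": -0.004, "rx": 0, "ry": 0, "rz": -1, "jaw": -1},
    {"dx": 0, "dy": 0, "dz": 0, "rx": 0, "ry": 0, "rz": 0, "jaw": -1}
  ],
  "force": 40
}}

```text
time_s: 1.45
tcp_pos: [517.5, 140.9, 174.5]
ee_rot: [[0.873, 0.001, 0.488], [-0.488, -0.001, 0.873], [0.001, -1.0, -0.0]]
force: [-0.7, -0.2, -0.6]
finger_gap: 85.3
```

```bash
python3 look.py b 254 180 244 214
```

```text
time_s 1.55
q [ 0.186  0.39   1.749  0.     1.004 -0.878]
tcp_pos [514.457 144.038 174.776]
ee_rot [[ 0.874 -0.001  0.486]
 [-0.486 -0.     0.874]
 [-0.001 -1.    -0.001]]
force [ 0.829  0.506 -0.106]
torque [ 0.014  0.014 -0.013]
finger_gap 85.30441485510617
```

View pics/b_z.png

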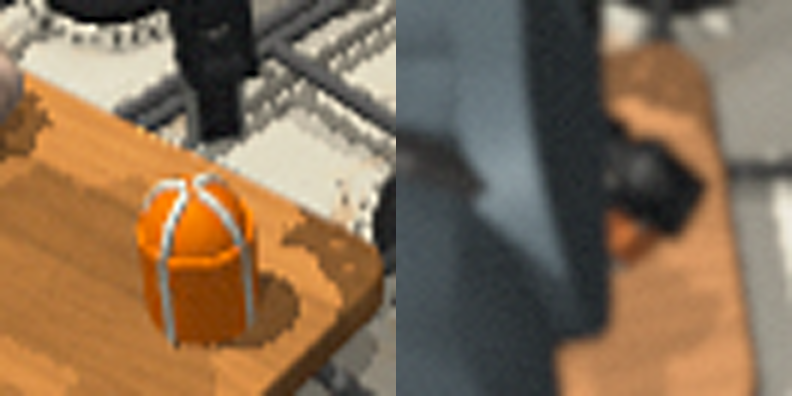

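View pics/b_s.png

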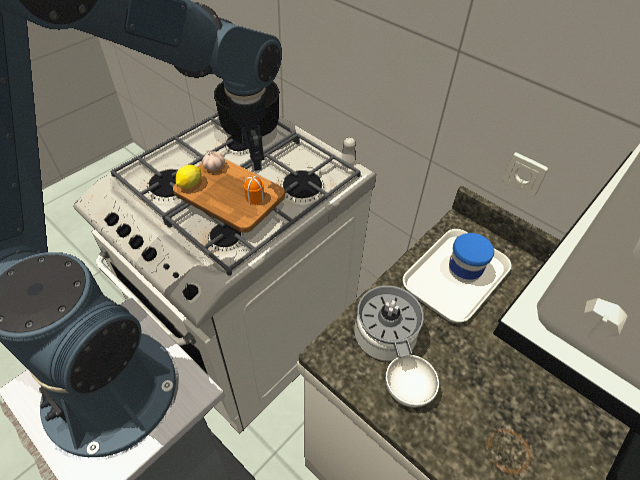

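```bash
python3 - <<'E'
from h import *
o=np.array([514.5,144,174.8]);j=np.array([.486,.874,0])
for k in(-50,0,50):print(k,proj("scene",o+j*k+[0,0,13]),proj("top",o+j*k))
E
```

```text
-50 [255.09695302 171.28563577] [255.70771024 217.2122855 ]
0 [249.99541699 157.24073758] [236.63212935 207.23250618]
50 [245.16937039 143.95428176] [217.73267794 197.34487258]
```

The near finger sits beside the reamer with clearance in the scene view, tip near (257,170). I'll go down to grasp height.

{"fn": "send_rows", "kwargs": {
  "steps": [
    {"dx": 0, "dy": 0.0005, "dz": -0.015, "rx": 0, "ry": 0, "rz": 0, "jaw": -1},
    {"dx": 0, "dy": 0, "dz": -0.015, "rx": 0, "ry": 0, "rz": 0, "jaw": -1},
    {"dx": 0, "dy": 0, "dz": -0.015, "rx": 0, "ry": 0, "rz": 0, "jaw": -1},
    {"dx": 0, "dy": 0, "dz": -0.015, "rx": 0, "ry": 0, "rz": 0, "jaw": -1},
    {"dx": 0, "dy": 0, "dz": -0.015, "rx": 0, "ry": 0, "rz": 0, "jaw": -1},
    {"dx": 0, "dy": 0, "dz": -0.015, "rx": 0, "ry": 0, "rz": 0, "jaw": -1},
    {"dx": 0, "dy": 0, "dz": -0.0145, "rx": 0, "ry": 0, "rz": 0, "jaw": -1},
    {"dx": 0, "dy": 0, "dz": 0, "rx": 0, "ry": 0, "rz": 0, "jaw": -1}
  ],
  "force": 40
}}

```text
time_s: 2.22
tcp_pos: [512.0, 146.3, 68.7]
ee_rot: [[0.876, -0.004, 0.483], [-0.483, -0.001, 0.876], [-0.003, -1.0, -0.002]]
force: [-1.8, 0.2, -0.1]
finger_gap: 86.1
```

```bash
python3 look.py c 254 180 244 214
```

```text
time_s 2.3167
q [ 0.19   0.545  1.815  0.     0.782 -0.877]
tcp_pos [513.595 146.27   71.057]
ee_rot [[ 0.876 -0.001  0.483]
 [-0.483 -0.     0.876]
 [-0.001 -1.    -0.   ]]
force [-0.149  0.437  0.073]
torque [ 0.012  0.029 -0.008]
finger_gap 85.57453699541172
```

View pics/c_z.png

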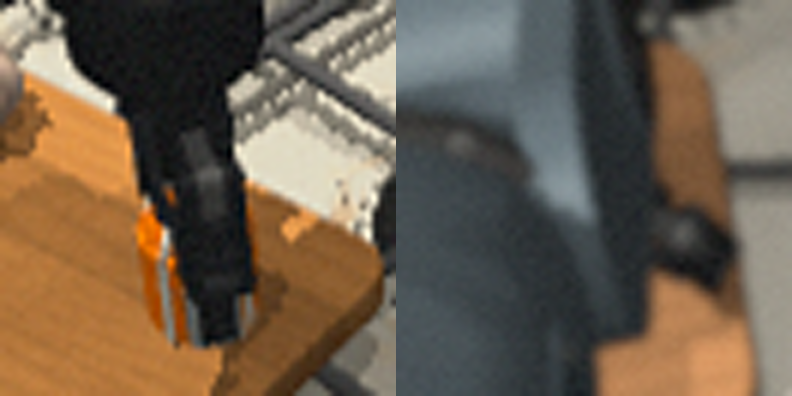

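The near finger stands in front of the reamer body, about centred. Closing.

{"fn": "send_rows", "kwargs": {
  "steps": [
    {"dx": 0, "dy": 0, "dz": 0, "rx": 0, "ry": 0, "rz": 0, "jaw": 1},
    {"dx": 0, "dy": 0, "dz": 0, "rx": 0, "ry": 0, "rz": 0, "jaw": 1},
    {"dx": 0, "dy": 0, "dz": 0, "rx": 0, "ry": 0, "rz": 0, "jaw": 1},
    {"dx": 0, "dy": 0, "dz": 0, "rx": 0, "ry": 0, "rz": 0, "jaw": 1},
    {"dx": 0, "dy": 0, "dz": 0, "rx": 0, "ry": 0, "rz": 0, "jaw": 1},
    {"dx": 0, "dy": 0, "dz": 0, "rx": 0, "ry": 0, "rz": 0, "jaw": 1},
    {"dx": 0, "dy": 0, "dz": 0, "rx": 0, "ry": 0, "rz": 0, "jaw": 1}
  ],
  "force": 60
}}

```text
time_s: 2.9
tcp_pos: [514.6, 145.7, 71.9]
ee_rot: [[0.875, 0.001, 0.484], [-0.484, 0.0, 0.875], [0.001, -1.0, 0.001]]
force: [-2.3, 0.9, 7.4]
finger_gap: 46.5
```

{"fn": "send_rows", "kwargs": {
  "steps": [
    {"dx": 0, "dy": 0, "dz": 0, "rx": 0, "ry": 0, "rz": 0, "jaw": 1},
    {"dx": 0, "dy": 0, "dz": 0, "rx": 0, "ry": 0, "rz": 0, "jaw": 1},
    {"dx": 0, "dy": 0, "dz": 0, "rx": 0, "ry": 0, "rz": 0, "jaw": 1}
  ],
  "force": 60
}}

```text
time_s: 3.15
tcp_pos: [514.6, 145.7, 71.9]
ee_rot: [[0.875, 0.001, 0.484], [-0.484, 0.0, 0.875], [0.001, -1.0, 0.001]]
force: [-2.5, -0.2, 8.7]
finger_gap: 46.3
```

```bash
python3 look.py d 254 180 244 214
```

```text
time_s 3.25
q [ 0.189  0.544  1.814  0.     0.782 -0.877]
tcp_pos [514.628 145.728  71.895]
ee_rot [[ 0.875  0.001  0.484]
 [-0.484  0.     0.875]
 [ 0.001 -1.     0.001]]
force [-2.685  0.506  8.189]
torque [0.129 0.374 0.047]
finger_gap 46.491384745381595
```

View pics/d_z.png

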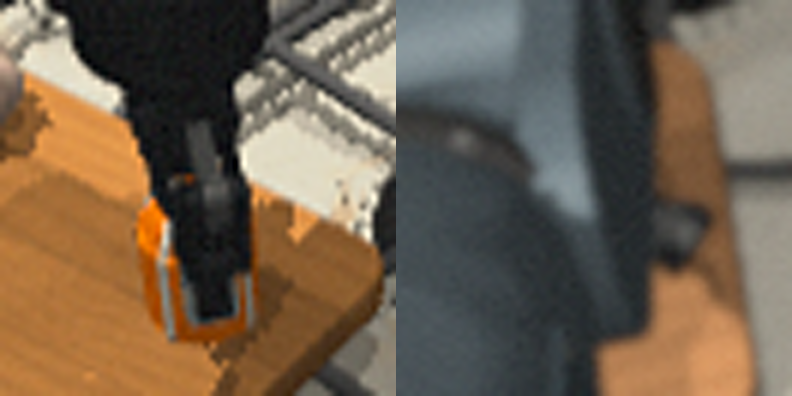

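The pads hold the reamer (gap 46 mm). Lifting.

{"fn": "send_rows", "kwargs": {
  "steps": [
    {"dx": 0, "dy": 0, "dz": 0.008, "rx": 0, "ry": 0, "rz": 0, "jaw": 1},
    {"dx": 0, "dy": 0, "dz": 0.016, "rx": 0, "ry": 0, "rz": 0, "jaw": 1},
    {"dx": 0, "dy": 0, "dz": 0.02, "rx": 0, "ry": 0, "rz": 0, "jaw": 1},
    {"dx": 0, "dy": 0, "dz": 0.02, "rx": 0, "ry": 0, "rz": 0, "jaw": 1},
    {"dx": 0, "dy": 0, "dz": 0.02, "rx": 0, "ry": 0, "rz": 0, "jaw": 1},
    {"dx": 0, "dy": 0, "dz": 0.02, "rx": 0, "ry": 0, "rz": 0, "jaw": 1},
    {"dx": 0, "dy": 0, "dz": 0.016, "rx": 0, "ry": 0, "rz": 0, "jaw": 1},
    {"dx": 0, "dy": 0, "dz": 0.01, "rx": 0, "ry": 0, "rz": 0, "jaw": 1}
  ],
  "force": 60
}}

```text
time_s: 3.92
tcp_pos: [514.6, 145.5, 203.2]
ee_rot: [[0.875, 0.002, 0.484], [-0.484, 0.0, 0.875], [0.002, -1.0, 0.002]]
force: [1.0, 0.6, -0.2]
finger_gap: 46.4
```

{"fn": "send_rows", "kwargs": {
  "steps": [
    {"dx": 0, "dy": 0, "dz": 0, "rx": 0, "ry": 0, "rz": 0, "jaw": 1},
    {"dx": 0, "dy": 0, "dz": 0, "rx": 0, "ry": 0, "rz": 0, "jaw": 1}
  ],
  "force": 60
}}

```text
time_s: 4.08
tcp_pos: [514.1, 145.5, 200.8]
ee_rot: [[0.875, 0.0, 0.484], [-0.484, 0.0, 0.875], [0.0, -1.0, 0.0]]
force: [-0.6, -0.0, -1.5]
finger_gap: 46.3
```

```bash
python3 look.py e 250 150 244 214
```

```text
time_s 4.1833
q [ 0.189  0.358  1.726 -0.     1.059 -0.877]
tcp_pos [513.681 145.367 199.773]
ee_rot [[ 0.875 -0.002  0.484]
 [-0.484 -0.     0.875]
 [-0.001 -1.    -0.001]]
force [-0.104 -0.517 -1.207]
torque [ 0.018  0.037 -0.018]
finger_gap 46.84368819268784
```

View pics/e_z.png

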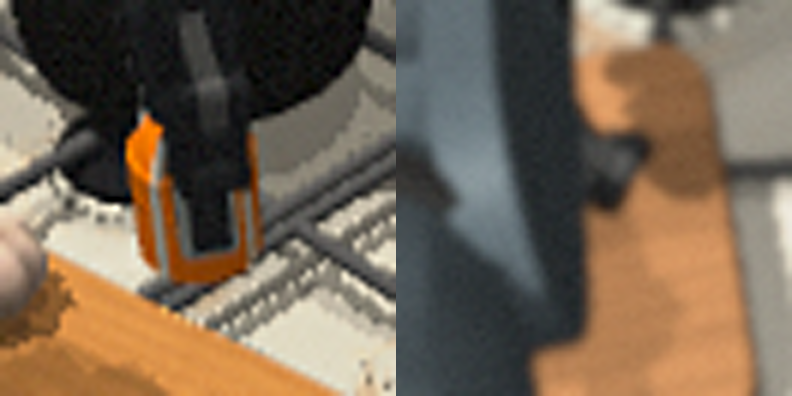

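The reamer hangs upright in the fingers with its bottom edge near crop (205,280). Carrying it over to the spindle.

{"fn": "send_rows", "kwargs": {
  "steps": [
    {"dx": -0.0042, "dy": -0.02, "dz": 0, "rx": 0, "ry": 0, "rz": 0.4, "jaw": 1},
    {"dx": -0.0042, "dy": -0.038, "dz": 0, "rx": 0, "ry": 0, "rz": 0.4, "jaw": 1},
    {"dx": -0.0042, "dy": -0.038, "dz": 0, "rx": 0, "ry": 0, "rz": 0.4, "jaw": 1},
    {"dx": -0.0042, "dy": -0.038, "dz": 0, "rx": 0, "ry": 0, "rz": 0.4, "jaw": 1},
    {"dx": -0.0042, "dy": -0.038, "dz": 0, "rx": 0, "ry": 0, "rz": 0.4, "jaw": 1},
    {"dx": -0.0042, "dy": -0.038, "dz": 0, "rx": 0, "ry": 0, "rz": 0.4, "jaw": 1}
  ],
  "force": 60
}}

```text
time_s: 4.68
tcp_pos: [488.0, -66.1, 199.8]
ee_rot: [[0.895, -0.002, 0.446], [-0.446, 0.0, 0.895], [-0.002, -1.0, -0.0]]
force: [1.0, -0.7, -0.7]
finger_gap: 46.4
```

{"fn": "send_rows", "kwargs": {
  "steps": [
    {"dx": -0.0042, "dy": -0.038, "dz": 0, "rx": 0, "ry": 0, "rz": 0.4, "jaw": 1},
    {"dx": -0.0042, "dy": -0.038, "dz": 0, "rx": 0, "ry": 0, "rz": 0.4, "jaw": 1},
    {"dx": -0.0042, "dy": -0.038, "dz": 0, "rx": 0, "ry": 0, "rz": 0.4, "jaw": 1},
    {"dx": -0.0042, "dy": -0.038, "dz": -0.005, "rx": 0, "ry": 0, "rz": 0.4, "jaw": 1},
    {"dx": -0.0042, "dy": -0.038, "dz": -0.01, "rx": 0, "ry": 0, "rz": 0.4, "jaw": 1},
    {"dx": -0.0042, "dy": -0.036, "dz": -0.01, "rx": 0, "ry": 0, "rz": 0.4, "jaw": 1},
    {"dx": 0, "dy": -0.02, "dz": -0.005, "rx": 0, "ry": 0, "rz": 0, "jaw": 1},
    {"dx": 0, "dy": 0, "dz": 0, "rx": 0, "ry": 0, "rz": 0, "jaw": 1}
  ],
  "force": 60
}}

```text
time_s: 5.35
tcp_pos: [462.4, -313.6, 168.3]
ee_rot: [[0.911, -0.002, 0.412], [-0.412, 0.001, 0.911], [-0.003, -1.0, 0.0]]
force: [0.3, -0.5, -1.4]
finger_gap: 46.8
```

```bash
python3 look.py f 391 290 431 231
```

```text
time_s 5.45
q [-0.674  0.437  1.691  0.     1.017 -1.822]
tcp_pos [ 463.127 -310.568  169.453]
ee_rot [[ 0.912 -0.002  0.41 ]
 [-0.41   0.002  0.912]
 [-0.002 -1.     0.001]]
force [0.211 0.793 0.24 ]
torque [-0.013 -0.032 -0.012]
finger_gap 46.63172174464331
```

View pics/f_z.png

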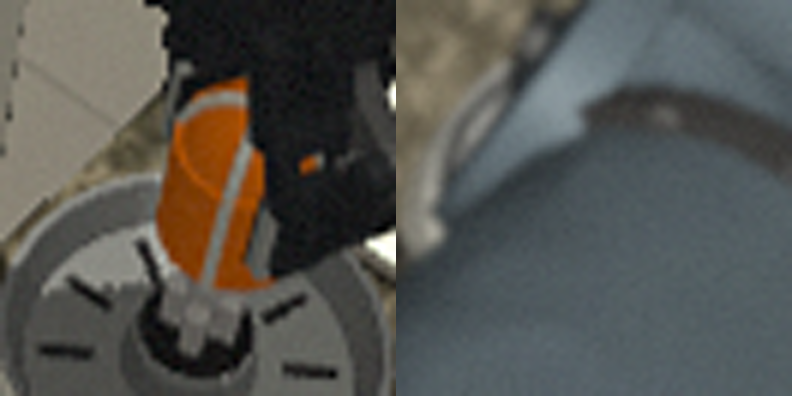

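```bash
python3 - <<'E'
from h import *
np.set_printoptions(precision=2,suppress=True)
f=lambda x,y:((x+.5)/6-.5+391-33,(y+.5)/6-.5+290-33)
g=lambda p:[(p[0]+.5-358)*6-.5+3,(p[1]+.5-257)*6-.5+3]
c=np.array([463.1,-310.6])
for zb in(151.5,153.5,155.5):
  for yaw in(-154,-159,-164):
    a=np.radians(yaw);r=np.r_[c+24.5*np.array([np.cos(a),np.sin(a)]),0]
    print(zb,yaw,[np.array(g(proj("scene",r+[0,0,zb+h]))) for h in(0,45)])
print(np.array(g(proj("scene",np.r_[c,114]))),np.array(g(proj("scene",np.r_[c,122]))))
s=cv2.imread("pics/f_s.png")
cv2.imwrite("pics/f2.png",cv2.resize(s[275:325,360:425],None,fx=12,fy=12,interpolation=cv2.INTER_CUBIC))
E
```

```text
151.5 -154 [array([205.98, 293.63]), array([227.12, 211.22])]
151.5 -159 [array([199.23, 291.61]), array([220.09, 209.16])]
151.5 -164 [array([192.66, 289.12]), array([213.24, 206.62])]
153.5 -154 [array([206.89, 290.1 ]), array([228.1 , 207.41])]
153.5 -159 [array([200.13, 288.08]), array([221.06, 205.34])]
153.5 -164 [array([193.54, 285.59]), array([214.19, 202.8 ])]
155.5 -154 [array([207.79, 286.56]), array([229.08, 203.58])]
155.5 -159 [array([201.02, 284.54]), array([222.02, 201.51])]
155.5 -164 [array([194.43, 282.05]), array([215.15, 198.97])]
[204.38 295.3 ] [207.84 281.8 ]
```

View pics/f2.png

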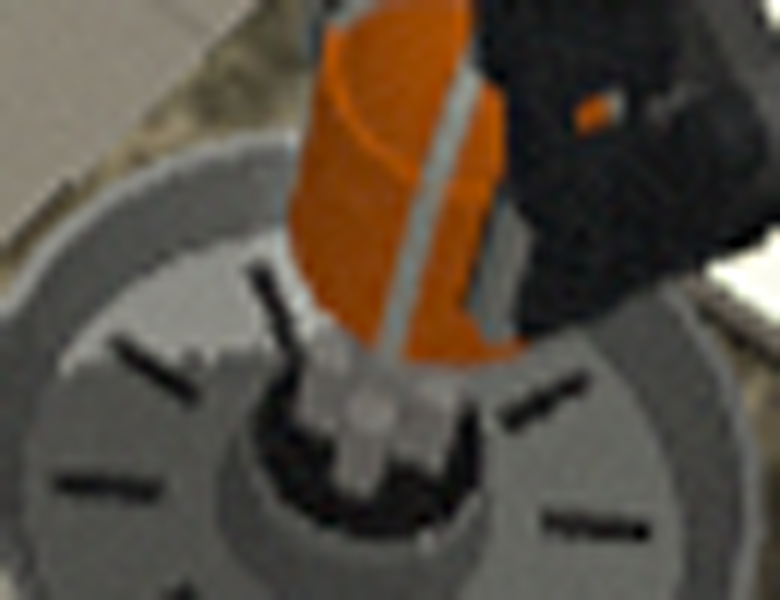

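```bash
python3 - <<'E'
from h import *
np.set_printoptions(precision=1,suppress=True)
g=lambda p:(np.array(p)-[360,275]+.5)*12-.5
c=np.array([463.1,-310.6])
zb=154.5
for dc in([0,0],[1,0],[0,1]):
  C=c+dc
  P=np.array([g(proj("scene",np.r_[C+24*np.array([np.cos(a),np.sin(a)]),zb])) for a in np.radians(np.arange(0,360,1))])
  P2=np.array([g(proj("scene",np.r_[C+24*np.array([np.cos(a),np.sin(a)]),zb+44])) for a in np.radians(np.arange(0,360,1))])
  print(dc,"left",P[P[:,0].argmin()],"low",P[P[:,1].argmax()],"left@+44",P2[P2[:,0].argmin()])
  for a in(-159,-157,-155):
    print(a,g(proj("scene",np.r_[C+24.5*np.array([np.cos(np.radians(a)),np.sin(np.radians(a))]),zb])))
E
```

```text
[0, 0] left [261.7 216.1] low [434.7 358.7] left@+44 [297.6  51.9]
-159 [371.6 351.1]
-157 [377.  352.9]
-155 [382.5 354.4]
[1, 0] left [265.6 212.3] low [438.6 354.7] left@+44 [301.7  48. ]
-159 [375.6 347.1]
-157 [380.9 348.9]
-155 [386.4 350.5]
[0, 1] left [256.6 212.4] low [429.5 354.9] left@+44 [292.4  48.2]
-159 [366.5 347.3]
-157 [371.8 349.1]
-155 [377.3 350.6]
```

```bash
python3 - <<'E'
from h import *
np.set_printoptions(precision=1,suppress=True)
s=cv2.imread("pics/f_s.png")
hsv=cv2.cvtColor(s,cv2.COLOR_BGR2HSV)
m=(hsv[...,1]>150)&(hsv[...,0]<25)
for y in range(276,308,2):
    xs=np.where(m[y,375:410])[0]+375;print(y,xs[:1],xs[-1:],hsv[y,380:388,1],s[y,380:388,2])
c=np.array([463.1,-310.6]);zb=154.5
for z in(zb,zb+10,zb+20,zb+30,zb+44):
  P=np.array([proj("scene",np.r_[c+24*np.array([np.cos(a),np.sin(a)]),z]) for a in np.radians(np.arange(0,360,1))]);print(z-zb,P[P[:,0].argmin()],P[P[:,1].argmax()])
E
```

```text
276 [390] [399] [44 79 74 64 71 30 18 35] [98 68 76 80 94 86 65 88]
278 [387] [398] [ 82  85  74  74  69  12  26 218] [ 87  78  76  79  85  82  59 164]
280 [387] [397] [ 78  69  77  65  81  57 122 247] [ 98  93  79  67  69  72  90 165]
282 [386] [401] [ 81  82  67  59  61  59 201 255] [ 76  75  84  95 100 113 113 147]
284 [386] [409] [ 80  74  78  73  68  51 235 224] [ 92  89  98 116 127 115 116 116]
286 [386] [401] [ 17  19  17  16  13 116 229 251] [135 135 138 143 161 114 118 118]
288 [385] [401] [ 12   9   9   5  25 209 255 255] [ 82  87  88  95 103 112 109 120]
290 [385] [401] [ 15  17  18   5 103 253 236 236] [ 86  90  93  96 114 116 119 122]
292 [384] [400] [ 12  14  11   5 220 238 249 255] [ 86  90  97  95 109 120 120 119]
294 [384] [399] [ 22   4  11  11 177 255 249 255] [ 94 115 131 140 118 117 120 120]
296 [385] [399] [ 10  15  13   9 107 234 251 245] [146 122 142 166 136 121 122 124]
298 [386] [398] [ 12   8   7  12  13 115 238 255] [126  32  38 143 161 140 122 121]
300 [387] [398] [ 11  13  23  23  14   9 120 233] [143 134  34  55 168 166 136 128]
302 [389] [399] [11 14 17 29 14 15  7 24] [141 142  88  23  92 170 137 128]
304 [394] [402] [10 14 14 18 21 10 17 19] [100  89 106  71  36  72 120 118]
306 [] [] [13 22 25  0 73 18 22 19] [76 82 59 31 10 87 92 92]
0.0 [381.3 292.6] [395.8 304.4]
10.0 [382.  289.5] [396.6 301.5]
20.0 [382.7 286.5] [397.4 298.4]
30.0 [383.4 283.3] [398.2 295.4]
44.0 [384.3 278.9] [399.4 291. ]
```

In the close-up the reamer's front rib is at (391.8, 304) and the spindle centre at about (391.7, 305). Relative to the spindle, the reamer is about 1 mm too far right in the picture. I'll correct that while lowering to just above the nose.

{"fn": "send_rows", "kwargs": {
  "steps": [
    {"dx": -0.0007, "dy": 0.0008, "dz": -0.006, "rx": 0, "ry": 0, "rz": 0, "jaw": 1},
    {"dx": 0, "dy": 0, "dz": -0.008, "rx": 0, "ry": 0, "rz": 0, "jaw": 1},
    {"dx": 0, "dy": 0, "dz": -0.008, "rx": 0, "ry": 0, "rz": 0, "jaw": 1},
    {"dx": 0, "dy": 0, "dz": -0.006, "rx": 0, "ry": 0, "rz": 0, "jaw": 1},
    {"dx": 0, "dy": 0, "dz": 0, "rx": 0, "ry": 0, "rz": 0, "jaw": 1},
    {"dx": 0, "dy": 0, "dz": 0, "rx": 0, "ry": 0, "rz": 0, "jaw": 1}
  ],
  "force": 60
}}

```text
time_s: 5.95
tcp_pos: [463.0, -309.3, 142.4]
ee_rot: [[0.913, -0.001, 0.409], [-0.409, 0.001, 0.913], [-0.001, -1.0, 0.0]]
force: [0.5, 1.0, 0.0]
finger_gap: 46.3
```

```bash
python3 look.py g 391 300 431 231;python3 - <<'E'
import cv2
s=cv2.imread("pics/g_s.png")
cv2.imwrite("pics/g2.png",cv2.resize(s[280:330,360:425],None,fx=12,fy=12,interpolation=cv2.INTER_CUBIC))
E
```

```text
time_s 6.05
q [-0.673  0.47   1.714 -0.     0.957 -1.822]
tcp_pos [ 463.276 -309.696  143.017]
ee_rot [[ 0.913  0.     0.409]
 [-0.409 -0.     0.913]
 [ 0.    -1.    -0.   ]]
force [-0.753 -0.886 -0.853]
torque [0.021 0.033 0.006]
finger_gap 46.63903285919505
```

View pics/g2.png

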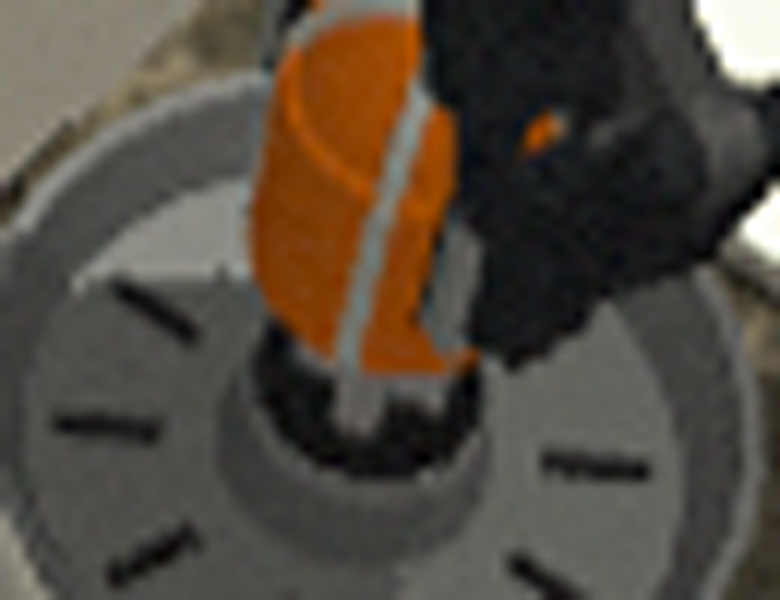

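```bash
python3 - <<'E'
from h import *
np.set_printoptions(precision=2,suppress=True)
o=np.array([388.7,309.9])
for zb in(125,127):
  # world position of rib bottom by ray; then axis = minus 24.5 along rib dir
  R=onz("scene",*o,zb)[:2]
  for a in(-157,-159,-161):
    u=np.array([np.cos(np.radians(a)),np.sin(np.radians(a))]);print(zb,a,"axis",R-24.5*u)
print("spindle scene",onz("scene",391.67,305.4,114))
s=cv2.imread("pics/g_s.png");hsv=cv2.cvtColor(s,cv2.COLOR_BGR2HSV)
for y in range(290,312,3):print(y,hsv[y,376:402,1],s[y,376:384,2])
for z in(126,136,146,156):
  C=np.array([463.7,-311.4]);P=np.array([proj("scene",np.r_[C+24*np.array([np.cos(a),np.sin(a)]),z]) for a in np.radians(np.arange(0,360,1))]);print(z,P[P[:,0].argmin()],P[P[:,1].argmax()])
E
```

```text
125 -157 axis [ 467.46 -307.04]
125 -159 axis [ 467.78 -307.84]
125 -161 axis [ 468.07 -308.64]
127 -157 axis [ 466.27 -307.61]
127 -159 axis [ 466.59 -308.4 ]
127 -161 axis [ 466.88 -309.2 ]
spindle scene [ 463.62 -311.48  114.  ]
290 [ 16  13  12  12  12   5 181 255 255 241 249 231 255 248 248 255 224  32
  17 147 253 226  26  62  46  61] [ 82  80  84  83  84  93 114 112]
293 [ 13  13  15  15   3  64 222 255 251 241 250 229 250 255 255 233  35  15
 147 247 255 225  71 140  36  20] [ 80  79  83  83  83 108 117 116]
296 [ 12  15  13  13   9 191 255 232 253 253 239 243 239 235 253 134  18 154
 242 255 255 209  43  41  53  21] [129 132 140 141 132 116 115 121]
299 [ 13  16  13  13  88 224 232 242 241 247 255 249 253 247  79  18 148 230
 255 224 216  13  13  11  53  21] [139 140 138 140 127 115 120 121]
302 [ 13  14  15  11  14 207 249 253 226 255 255 233 255 102  16  54 235 240
 255 238  16  18  14   9  11  41] [141 144 101 143 141 121 122 122]
305 [ 13  13  10  19  17  13 167 241 255 255 255 240 197  18  15 205 253 240
 238   9  21  14  16  39  11  35] [ 75  81  75  78  75  77 107 128]
308 [ 24  13  16  20  16  17  28 112  59 164 255 212  37  20 186 232 230 242
 240 225  12  11  12  57  57  24] [54 77 78 77 79 60 16 10]
311 [ 10  14  16  24  11  23  49  44  85  20   7  10  14  11  66  76  83  65
  68  63  75  67 121  96   7  15] [76 75 81 63 66 34 26 23]
126 [380.04 300.94] [394.09 312.69]
136 [380.68 298.06] [394.86 309.86]
146 [381.32 295.13] [395.64 306.98]
156 [381.98 292.15] [396.43 304.05]
```

```bash
python3 - <<'E'
from h import *
np.set_printoptions(precision=2,suppress=True)
def rib(C,zb,a,h=0):
    u=np.array([np.cos(np.radians(a)),np.sin(np.radians(a))]);return proj("scene",np.r_[C+24.5*u,zb+h])
print("board",rib(np.array([514,145.5]),56,-164),"obs 249.5 204.3")
print("e",rib(np.array([514,145.5]),200.5-15.9,-164),"obs 244.1,161.9")
print("g",rib(np.array([463.2,-309.6]),142.6-15.9,-159),"obs 388.7,309.9", rib(np.array([463.2,-309.6]),142.6-15.9,-159,46))
print("f",rib(np.array([462.4,-313.6]),168.3-15.9,-159),"obs 391.8 304.1")
for n in "ceg":
  s=cv2.imread(f"pics/{n}_s.png")
  x,y={"c":(234,180),"e":(230,140),"g":(370,285)}[n]
  cv2.imwrite(f"pics/w{n}.png",cv2.resize(s[y:y+40,x:x+50],(400,320),interpolation=cv2.INTER_CUBIC))
E
python3 -c "
import cv2,numpy as np
cv2.imwrite('pics/w.png',np.hstack([cv2.imread(f'pics/w{n}.png') for n in 'eg']))"
```

```text
board [248.7  204.38] obs 249.5 204.3
e [243.75 164.37] obs 244.1,161.9
g [388.1  311.47] obs 388.7,309.9 [391.49 297.99]
f [391.42 305.6 ] obs 391.8 304.1
```

View pics/w.png

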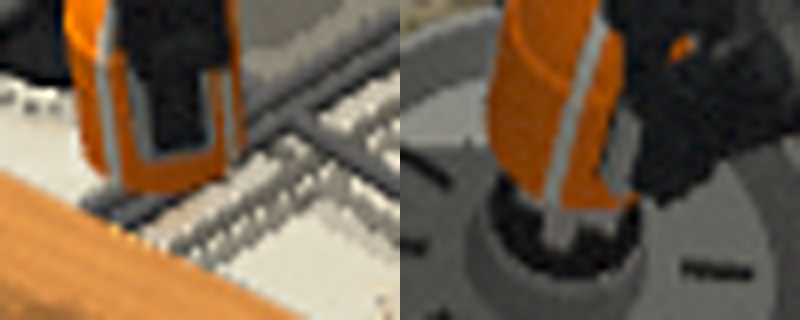

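The earlier sideways offset came from arm overshoot: picture f was taken while the arm was still settling. In picture g the rib bottom at (388.1, 310.5) lines up with the front spline. I'll take back most of that y shift and lower slowly.

{"fn": "send_rows", "kwargs": {
  "steps": [
    {"dx": 0, "dy": -0.0008, "dz": 0, "rx": 0, "ry": 0, "rz": 0, "jaw": 1},
    {"dx": 0, "dy": 0, "dz": -0.002, "rx": 0, "ry": 0, "rz": 0, "jaw": 1},
    {"dx": 0, "dy": 0, "dz": -0.002, "rx": 0, "ry": 0, "rz": 0, "jaw": 1},
    {"dx": 0, "dy": 0, "dz": -0.002, "rx": 0, "ry": 0, "rz": 0, "jaw": 1},
    {"dx": 0, "dy": 0, "dz": -0.002, "rx": 0, "ry": 0, "rz": 0, "jaw": 1},
    {"dx": 0, "dy": 0, "dz": 0, "rx": 0, "ry": 0, "rz": 0, "jaw": 1},
    {"dx": 0, "dy": 0, "dz": 0, "rx": 0, "ry": 0, "rz": 0, "jaw": 1}
  ],
  "force": 60
}}

```text
time_s: 6.63
tcp_pos: [463.0, -310.4, 134.6]
ee_rot: [[0.913, -0.0, 0.409], [-0.409, 0.0, 0.913], [-0.0, -1.0, 0.0]]
force: [0.2, -0.6, -1.1]
finger_gap: 46.2
```

{"fn": "send_rows", "kwargs": {
  "steps": [
    {"dx": 0, "dy": 0, "dz": -0.001, "rx": 0, "ry": 0, "rz": 0, "jaw": 1},
    {"dx": 0, "dy": 0, "dz": -0.001, "rx": 0, "ry": 0, "rz": 0, "jaw": 1},
    {"dx": 0, "dy": 0, "dz": -0.001, "rx": 0, "ry": 0, "rz": 0, "jaw": 1},
    {"dx": 0, "dy": 0, "dz": 0, "rx": 0, "ry": 0, "rz": 0, "jaw": 1}
  ],
  "force": 60
}}

```text
time_s: 6.97
tcp_pos: [463.0, -310.5, 131.6]
ee_rot: [[0.913, -0.0, 0.409], [-0.409, 0.0, 0.913], [-0.0, -1.0, 0.0]]
force: [-0.9, -0.1, -0.7]
finger_gap: 46.6
```

{"fn": "send_rows", "kwargs": {
  "steps": [
    {"dx": 0, "dy": 0, "dz": -0.001, "rx": 0, "ry": 0, "rz": 0, "jaw": 1},
    {"dx": 0, "dy": 0, "dz": -0.001, "rx": 0, "ry": 0, "rz": 0, "jaw": 1},
    {"dx": 0, "dy": 0, "dz": 0, "rx": 0, "ry": 0, "rz": 0, "jaw": 1}
  ],
  "force": 60
}}

```text
time_s: 7.22
tcp_pos: [463.0, -310.5, 129.6]
ee_rot: [[0.913, -0.0, 0.409], [-0.409, 0.0, 0.913], [-0.0, -1.0, 0.0]]
force: [-1.4, -0.2, -0.5]
finger_gap: 46.5
```

{"fn": "send_rows", "kwargs": {
  "steps": [
    {"dx": 0, "dy": 0, "dz": -0.001, "rx": 0, "ry": 0, "rz": 0, "jaw": 1},
    {"dx": 0, "dy": 0, "dz": -0.001, "rx": 0, "ry": 0, "rz": 0, "jaw": 1},
    {"dx": 0, "dy": 0, "dz": 0, "rx": 0, "ry": 0, "rz": 0, "jaw": 1}
  ],
  "force": 60
}}

```text
time_s: 7.47
tcp_pos: [462.9, -310.5, 127.6]
ee_rot: [[0.913, -0.0, 0.409], [-0.409, 0.0, 0.913], [-0.0, -1.0, -0.0]]
force: [-0.2, -0.7, -1.4]
finger_gap: 46.6
```

{"fn": "send_rows", "kwargs": {
  "steps": [
    {"dx": 0, "dy": 0, "dz": -0.001, "rx": 0, "ry": 0, "rz": 0, "jaw": 1},
    {"dx": 0, "dy": 0, "dz": -0.001, "rx": 0, "ry": 0, "rz": 0, "jaw": 1},
    {"dx": 0, "dy": 0, "dz": -0.001, "rx": 0, "ry": 0, "rz": 0, "jaw": 1},
    {"dx": 0, "dy": 0, "dz": 0, "rx": 0, "ry": 0, "rz": 0, "jaw": 1}
  ],
  "force": 60
}}

```text
time_s: 7.8
tcp_pos: [463.0, -310.5, 124.6]
ee_rot: [[0.913, -0.0, 0.409], [-0.409, 0.0, 0.913], [-0.0, -1.0, 0.0]]
force: [-2.1, -0.8, -1.5]
finger_gap: 46.4
```

{"fn": "send_rows", "kwargs": {
  "steps": [
    {"dx": 0, "dy": 0, "dz": -0.001, "rx": 0, "ry": 0, "rz": 0, "jaw": 1},
    {"dx": 0, "dy": 0, "dz": -0.001, "rx": 0, "ry": 0, "rz": 0, "jaw": 1},
    {"dx": 0, "dy": 0, "dz": 0, "rx": 0, "ry": 0, "rz": 0, "jaw": 1}
  ],
  "force": 60
}}

```text
time_s: 8.05
tcp_pos: [463.0, -310.5, 122.6]
ee_rot: [[0.913, -0.0, 0.409], [-0.409, 0.0, 0.913], [-0.0, -1.0, 0.0]]
force: [-1.2, -1.3, 0.6]
finger_gap: 46.6
```

There is still no upward force, and the underside is by now below the spline tops, so it seems meshed. Continuing down.

{"fn": "send_rows", "kwargs": {
  "steps": [
    {"dx": 0, "dy": 0, "dz": -0.0015, "rx": 0, "ry": 0, "rz": 0, "jaw": 1},
    {"dx": 0, "dy": 0, "dz": -0.0015, "rx": 0, "ry": 0, "rz": 0, "jaw": 1},
    {"dx": 0, "dy": 0, "dz": -0.0015, "rx": 0, "ry": 0, "rz": 0, "jaw": 1},
    {"dx": 0, "dy": 0, "dz": -0.0015, "rx": 0, "ry": 0, "rz": 0, "jaw": 1},
    {"dx": 0, "dy": 0, "dz": 0, "rx": 0, "ry": 0, "rz": 0, "jaw": 1}
  ],
  "force": 60
}}

```text
time_s: 8.47
tcp_pos: [463.0, -310.5, 116.4]
ee_rot: [[0.913, -0.0, 0.409], [-0.409, 0.0, 0.913], [-0.0, -1.0, 0.0]]
force: [-3.0, -0.7, -2.1]
finger_gap: 46.4
```

{"fn": "send_rows", "kwargs": {
  "steps": [
    {"dx": 0, "dy": 0, "dz": -0.0015, "rx": 0, "ry": 0, "rz": 0, "jaw": 1},
    {"dx": 0, "dy": 0, "dz": -0.0015, "rx": 0, "ry": 0, "rz": 0, "jaw": 1},
    {"dx": 0, "dy": 0, "dz": -0.001, "rx": 0, "ry": 0, "rz": 0, "jaw": 1},
    {"dx": 0, "dy": 0, "dz": 0, "rx": 0, "ry": 0, "rz": 0, "jaw": 1}
  ],
  "force": 60
}}

```text
time_s: 8.8
tcp_pos: [463.0, -310.5, 112.5]
ee_rot: [[0.913, -0.0, 0.409], [-0.409, 0.0, 0.913], [-0.0, -1.0, 0.0]]
force: [-3.3, -1.3, -1.3]
finger_gap: 46.6
```

```bash
python3 look.py h 391 305 431 231
```

```text
time_s 8.9
q [-0.674  0.514  1.733 -0.     0.895 -1.824]
tcp_pos [ 462.966 -310.459  112.59 ]
ee_rot [[ 0.913 -0.     0.409]
 [-0.409  0.     0.913]
 [-0.    -1.     0.   ]]
force [-2.126 -0.55  -2.792]
torque [-0.274  0.407  0.051]
finger_gap 46.93317997966501
```

View pics/h_z.png

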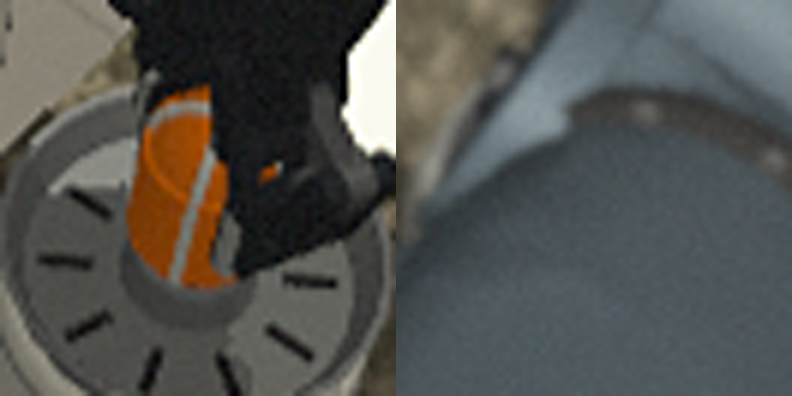

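The reamer is down over the splines, with its base at crop (195,285) on the flange and no vertical resistance. There is about 3 N sideways, so I'll relieve that slightly and keep going.

{"fn": "send_rows", "kwargs": {
  "steps": [
    {"dx": -0.0005, "dy": -0.0001, "dz": -0.001, "rx": 0, "ry": 0, "rz": 0, "jaw": 1},
    {"dx": 0, "dy": 0, "dz": -0.001, "rx": 0, "ry": 0, "rz": 0, "jaw": 1},
    {"dx": 0, "dy": 0, "dz": -0.001, "rx": 0, "ry": 0, "rz": 0, "jaw": 1},
    {"dx": 0, "dy": 0, "dz": 0, "rx": 0, "ry": 0, "rz": 0, "jaw": 1}
  ],
  "force": 80
}}

```text
time_s: 9.23
tcp_pos: [462.9, -310.6, 109.9]
ee_rot: [[0.913, 0.001, 0.409], [-0.409, -0.0, 0.913], [0.001, -1.0, 0.0]]
force: [-1.9, 1.0, 2.7]
finger_gap: 46.0
```

{"fn": "send_rows", "kwargs": {
  "steps": [
    {"dx": 0, "dy": 0, "dz": -0.001, "rx": 0, "ry": 0, "rz": 0, "jaw": 1},
    {"dx": 0, "dy": 0, "dz": -0.001, "rx": 0, "ry": 0, "rz": 0, "jaw": 1},
    {"dx": 0, "dy": 0, "dz": 0, "rx": 0, "ry": 0, "rz": 0, "jaw": 1}
  ],
  "force": 80
}}

```text
time_s: 9.48
tcp_pos: [462.8, -310.6, 107.9]
ee_rot: [[0.913, 0.001, 0.409], [-0.409, -0.0, 0.913], [0.001, -1.0, 0.0]]
force: [-0.6, 1.2, 5.1]
finger_gap: 46.0
```

{"fn": "send_rows", "kwargs": {
  "steps": [
    {"dx": 0, "dy": 0, "dz": -0.001, "rx": 0, "ry": 0, "rz": 0, "jaw": 1},
    {"dx": 0, "dy": 0, "dz": -0.001, "rx": 0, "ry": 0, "rz": 0, "jaw": 1},
    {"dx": 0, "dy": 0, "dz": 0, "rx": 0, "ry": 0, "rz": 0, "jaw": 1}
  ],
  "force": 80
}}

```text
time_s: 9.73
tcp_pos: [462.8, -310.7, 106.0]
ee_rot: [[0.913, 0.001, 0.409], [-0.409, -0.0, 0.913], [0.001, -1.0, 0.0]]
force: [-0.9, 1.4, 6.3]
finger_gap: 46.0
```

The force is rising like the spring's. Pressing on until the stop.

{"fn": "send_rows", "kwargs": {
  "steps": [
    {"dx": 0, "dy": 0, "dz": -0.001, "rx": 0, "ry": 0, "rz": 0, "jaw": 1},
    {"dx": 0, "dy": 0, "dz": -0.001, "rx": 0, "ry": 0, "rz": 0, "jaw": 1},
    {"dx": 0, "dy": 0, "dz": 0, "rx": 0, "ry": 0, "rz": 0, "jaw": 1}
  ],
  "force": 80
}}

```text
time_s: 9.98
tcp_pos: [462.9, -310.7, 104.2]
ee_rot: [[0.913, 0.001, 0.409], [-0.409, -0.0, 0.913], [0.001, -1.0, -0.0]]
force: [-1.4, 2.0, 8.0]
finger_gap: 45.9
```

{"fn": "send_rows", "kwargs": {
  "steps": [
    {"dx": 0, "dy": 0, "dz": -0.001, "rx": 0, "ry": 0, "rz": 0, "jaw": 1},
    {"dx": 0, "dy": 0, "dz": 0, "rx": 0, "ry": 0, "rz": 0, "jaw": 1}
  ],
  "force": 80
}}

```text
time_s: 10.15
tcp_pos: [463.0, -310.7, 103.9]
ee_rot: [[0.913, 0.001, 0.409], [-0.409, -0.0, 0.913], [0.001, -1.0, -0.0]]
force: [-4.3, 3.7, 16.4]
finger_gap: 46.3
```

{"fn": "send_rows", "kwargs": {
  "steps": [
    {"dx": 0, "dy": 0, "dz": -0.001, "rx": 0, "ry": 0, "rz": 0, "jaw": 1},
    {"dx": 0, "dy": 0, "dz": 0, "rx": 0, "ry": 0, "rz": 0, "jaw": 1}
  ],
  "force": 80
}}

```text
time_s: 10.32
tcp_pos: [463.1, -310.8, 103.8]
ee_rot: [[0.913, 0.001, 0.409], [-0.409, -0.001, 0.913], [0.001, -1.0, -0.0]]
force: [-5.5, 5.7, 24.6]
finger_gap: 46.1
```

The force climbs steeply at TCP z ≈ 104, 6 mm below first contact, so the spindle is at its stop. I'll hold and check.

{"fn": "send_rows", "kwargs": {
  "steps": [
    {"dx": 0, "dy": 0, "dz": 0, "rx": 0, "ry": 0, "rz": 0, "jaw": 1},
    {"dx": 0, "dy": 0, "dz": 0, "rx": 0, "ry": 0, "rz": 0, "jaw": 1},
    {"dx": 0, "dy": 0, "dz": 0, "rx": 0, "ry": 0, "rz": 0, "jaw": 1},
    {"dx": 0, "dy": 0, "dz": 0, "rx": 0, "ry": 0, "rz": 0, "jaw": 1},
    {"dx": 0, "dy": 0, "dz": 0, "rx": 0, "ry": 0, "rz": 0, "jaw": 1},
    {"dx": 0, "dy": 0, "dz": 0, "rx": 0, "ry": 0, "rz": 0, "jaw": 1}
  ],
  "force": 80
}}

```text
time_s: 10.82
tcp_pos: [463.1, -310.8, 103.8]
ee_rot: [[0.913, 0.001, 0.409], [-0.409, -0.001, 0.913], [0.002, -1.0, -0.0]]
force: [-5.9, 6.9, 24.5]
finger_gap: 45.8
```

```bash
python3 look.py i 391 305 431 231
```

```text
time_s 10.9167
q [-0.675  0.527  1.738  0.     0.875 -1.824]
tcp_pos [ 463.117 -310.799  103.752]
ee_rot [[ 0.913  0.001  0.409]
 [-0.409 -0.001  0.913]
 [ 0.002 -1.    -0.   ]]
force [-5.828  6.19  24.19 ]
torque [ 1.075  1.066 -0.032]
finger_gap 45.8322805758989
```

View pics/i_z.png

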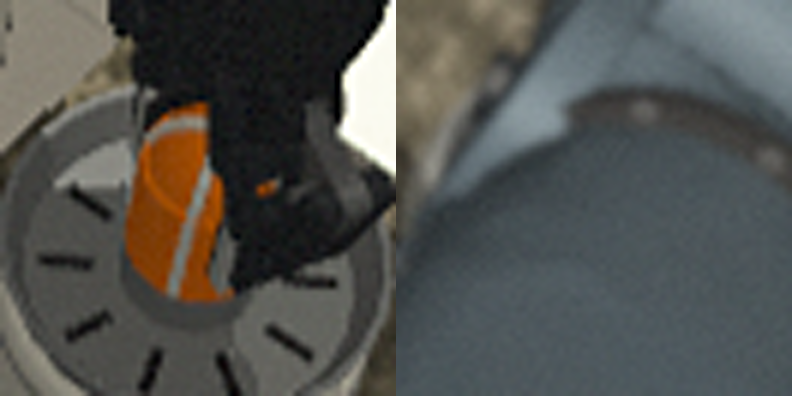

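View pics/i_s.png

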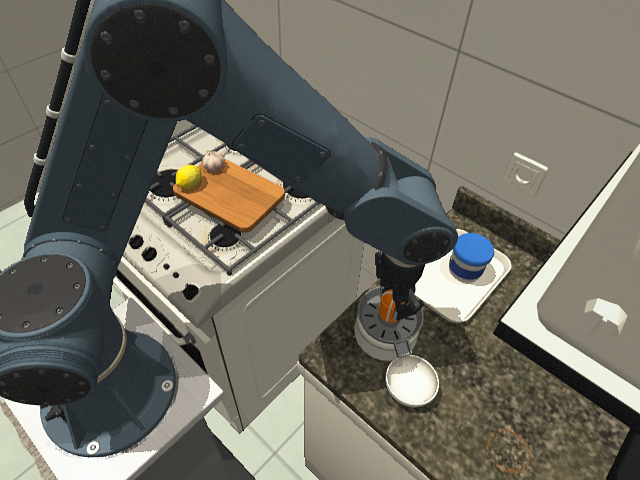

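The reamer is home on the flange and upright, base near crop (190,295), lower than in the previous picture. The lemon, garlic and bowl are in their original places, and the force is steady. Handing in.

```bash
python3 -c "
from cell import ticket,observe
print(ticket.close_job());o=observe();print(o['time_s'],o['tcp_pos'],o['force'],o['finger_gap'])"
```

```text
the job is handed in; nothing more can be done
None
the job is handed in; nothing more can be done
```

I gripped the reamer across its body, lifted it and carried it to the juicer. I turned it about 5° on the way, and it meshed with the splines on the first try. I then pressed the spindle to its stop and handed the job in at about 11 s, still gripping at 80 N and pushing.

**Seating:** First vertical contact came at TCP z ≈ 110 mm, the height I expected with the reamer home. The force then rose like the spring's until a hard stop at ≈ 104 mm, 6 mm lower. I inferred the spindle travel from this, as no reading of the joint was available.

**Last check before hand-in:** The force held steady at about 24 N vertical and 8 N sideways, with a 46 mm finger gap. The last picture shows the reamer upright on the flange and the lemon, garlic and bowl where they were.

**What disagreed or failed:**
- **Camera estimates:** The two cameras placed the spindle about 2 mm apart, so I aimed at the average.
- **Reamer height:** In the fingers it appeared about 3 mm higher in the pictures than I had calculated. The contact height agreed with the calculation instead.
- **Overshoot:** One alignment picture was taken while the arm was still settling, so I reversed most of the 1 mm correction it had led to.
- **Refused calls:** The first two move calls were refused for missing fields and moved nothing.
- **After hand-in:** No reading was available, so the judged final second is unverified.

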